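# Tare the dosing bowl and weigh a descaler block

### The arm

A 6-joint arm with a two-finger parallel gripper is mounted at the origin on the work surface. World frame = base frame: x ahead of the robot, y to its left, z up, the work surface at z = 0. Lengths are in mm, angles in rad, forces in N, time in s.
With the tool pointing down it reaches from about 350 to 975 mm from the base axis. Payload 7.1 kg.
Tool frame: the origin (TCP) lies on the centre line of the jaws, within the pads' length; the fingertips stand 19 mm ahead of it and the grasp point (between the pads) is the TCP (tcp_to_tips is the z of the fingertips in the tool frame, in mm); z points along the fingers, y is the line along which they close (so a half turn about z gives the same grasp; the last joint's range is limited). The gripper opens to 88 mm and grips with 3 to 60 N. Pads are 20 mm wide; open, the fingers measure 115 mm over their backs; the gripper's body (75 mm by 178 mm) begins 61 mm behind the grasp point.
Start: joints at [-1.126, 0.423, 1.63, -0, 1.089, -0.019], TCP at [279.608, -558.949, 241.675] pointing down, gripper open.
Joint ranges: [-3, 3], [-0.9, 2.11], [0.09, 2.58], [-1.31, 4.45], [0.11, 2.69], [-2.54, 2.54]. Speed limits (rad/s): [2.39, 2.39, 3.01, 3.14, 3.14, 3.14].

### API

Orientations are given as a rotation vector (axis times angle).
In Python, from rig import observe, camera, camera_model, hand_in, tcp_to_tips gives the robot as it stands. The module is installed in compiled form; this text tells all that it offers.
- The arm moves only by the tool step_arm, never from a script. Its argument "moves" is a list of rows, each an object of numbers: "wx", "wy", "wz": the turn, a rotation vector about the tool's x, y, z in degrees; "tx", "ty", "tz": the shift along the tool's x, y, z in cm; "jaw": the opening, from -1 (shut) to 1 (fully open). In form: [{"wx": .., "wy": .., "wz": .., "tx": .., "ty": .., "tz": .., "jaw": ..}, ...]. A call has 1 to 12 rows; each row shifts and turns the commanded pose from where the row before left it, along the tool's axes as they then stand; what a row does not reach is not made up. A row lasts 1/12 s, in which the tool goes at most 41.7 mm and 7.16 degrees, less where a joint would pass 70% of its speed; a pose out of reach is approached as far as the arm can. A call is refused whole if a number of a shift passes 4.17 or a number of a turn 7.16, either way. A call with a gripper value outside its range is refused whole. The fingers move at their own pace and stop on an object; "newtons" is the grip in N (left out, the last holds). Time passes only in rows, so rows that do not move let the fingers close. It gives the time, the measured TCP pose, the force, the opening and the grip force at its end, in the units of the state.
- observe(): the state, without advancing time (a new reading comes with each control period).
- camera(name): name is "scene" or "top" or "wrist"; returns the picture (400x640x3 uint8, red, green, blue); there is no depth.
- camera_model(name): a dict with "camera_matrix" (3x3 intrinsics, pixels), "rvec" (rotation vector, rad) and "tvec" (3), from world to camera coordinates, as OpenCV has them; the wrist camera has in their place "tool_from_camera" (4x4, takes a point from camera to tool coordinates, whose origin is the TCP and whose axes are the flange's). Camera axes: x right, y down, z forward; pixel columns grow to the right and rows downward; lengths in mm; the calibration is good to about 2 mm. A picture is of the moment at which its call begins: read the wrist's pose just before it. camera_model takes no time and is no camera call.
- hand_in(): hands the job in; it is judged then, once.
The state is a dict: "clock": time; "joint_pos": joint angles; "qvel": joint speeds; "joint_efforts": joint torques, N m; "tool_pos": TCP position; "ee_rot": TCP orientation; "contact_force": force on the tool from outside, world axes, zero at the start; "moment": the same for the moment, N m; "width": opening from 0.0 (shut) to 1.0 (fully open); "gripper_force": force on a finger pad.
Only numpy, scipy, OpenCV 4.12 (cv2) and the standard library are available. Lean on these libraries where they do the work, as an engineer would, in place of code of your own. Each camera call takes 0.05 s, during which the arm holds its last target. There are 200 camera calls.

### The job

Weigh a descaler block for the coffee urn: set the empty bowl on the scale with its foot fully down in the pan's recess and let go, hold the tare key fully down for about a second, then put the block gently in the bowl without dropping it or pressing tare again. The scale is delicate: feel for the recess and the key, and never load pan or key with more than 15 N (about 1.5 kg). Leave the mug, jar and screwdriver where they are.

Things in the scene. Friction and masses are not known exactly. Their poses are not given: they have to be found in the camera images.
- scale: Grey portion scale fixed to the table, 210 (x) x 150 (y) x 50 mm high; origin at the centre of its underside; x points from its front panel (key, display) to the pan end, z up. On it a square aluminium pan, 125 x 130 mm, its top 65 mm above the table, with a round flat-bottomed recess in its middle, 48 mm wide, 6 mm deep. The pan is sprung: it sinks 1 mm per 3 N, at most 8 mm.
- pan_middle (a point): Fixed point on the scale at the nominal middle of the pan, at the height of the unloaded pan's top (65 mm). The pan sits where the last user left it: the true middle of pan and recess is up to 5 mm away in x and in y (scale axes), and this is not measured. It does not shift under the allowed forces. Axes as scale.
- key_spot (a point): Point on top of the scale's housing (50 mm above the table), under the middle of the white tare key, a 26 x 26 mm flat-topped square beside the dark display. The key's top stands 11 mm above this point, give or take 3 mm: it differs from day to day and is not measured. Axes as scale.
- tare (a joint): Travel of the tare key, m: 0 at rest, 0.005 fully down (straight down). Its spring takes 1 N to start and 6 N fully down; it comes back by itself. Tare takes when the key is down by more than 4 mm for half a second.
- bowl: Small round stainless bowl, 40 mm high, about 0.13 kg, empty; origin at the centre of its underside, z up. Outside: foot 44 mm wide and 8 mm high, then flaring to 66 mm at 18 mm, straight 66 mm wide from there to the rim. Wall 3 mm, floor 4 mm thick, inner floor 38 mm wide. It can be gripped across the outside of the straight part.
- block: White descaler block, an upright round solid 30 mm wide and 55 mm high, about 0.06 kg; origin at the centre of its underside, z along its axis.
- mug: White mug, 80 mm wide, 95 mm high, a bystander; origin at the centre of its underside.
- jar: Amber glass jar with steel cap, 76 mm wide, 130 mm high, a bystander; origin at the centre of its underside.
- driver: Screwdriver lying on the table, a bystander; origin at its middle on its underside, x along it towards the tip.
There are look-alikes about, which are no part of the job. There is more than one size of the block; the job needs the largest. Several things have the shape of the bowl; the one meant has the colours described above.

How it is judged (in metres and radians):
On the way, in this order (a step that is already met when the one before it is completed fails the run):
1. the empty bowl is seated in the pan's recess and let go, the block still away from it (z of bowl in the frame of scale below 0.0605 m and horizontal distance between bowl and pan_middle below 0.012 m and angle between bowl's own z axis and vertical below 0.05 rad and contact force between bowl and the arm below 0.2 N and horizontal distance between block and bowl above 0.08 m and linear speed of bowl below 0.02 m/s), for 0.2 s.
2. the tare key is held down (more than 4 mm) for half a second with the empty bowl seated and untouched (z of bowl in the frame of scale below 0.0605 m and horizontal distance between bowl and pan_middle below 0.012 m and angle between bowl's own z axis and vertical below 0.05 rad and contact force between bowl and the arm below 0.2 N and horizontal distance between block and bowl above 0.08 m and value of joint tare above 0.004 m), for 0.5 s.
At the end, for the whole second after the job is handed in: The bowl is upright in the recess (underside within 1.5 mm of its floor, under 12 mm from the nominal pan middle, tilt under 0.05 rad), the block is in the bowl (within 30 mm of its centre, lower end under 20 mm above its underside), the key is up, all at rest and let go (z of bowl in the frame of scale below 0.0605 m and horizontal distance between bowl and pan_middle below 0.012 m and angle between bowl's own z axis and vertical below 0.05 rad and contact force between each of bowl, block and the arm below 0.2 N and horizontal distance between block and bowl below 0.03 m and z of block in the frame of bowl below 0.02 m and value of joint tare below 0.001 m and linear speed of each of bowl, block below 0.02 m/s); the robot touches nothing.
It fails at once if more than 15 N between the bowl and the scale (contact force between bowl and scale above 15 N).
It fails at once if more than 15 N between the robot and the scale (key, pan or housing) (contact force between the arm and scale above 15 N).
It fails at once if the block dropped into or rammed against the bowl (more than 20 N) (contact force between block and bowl above 20 N).
It fails at once if tare pressed with the block in the bowl (value of joint tare above 0.003 m and horizontal distance between block and bowl below 0.03 m).
It fails at once if the mug, the jar or the screwdriver moved by more than 20 mm (distance of any of mug, jar, driver from where it was at the start of the episode above 0.02 m).
It also fails if it takes over 72 s, if anything falls off the work surface, if the arm or the gripper's body presses on something with over 40 N, if the wrist force passes 120 N, or if a joint passes its speed limit or range.

## Working session

There is one attempt and no reset: what is moved stays moved. The work goes in short steps, Python scripts to look and compute and a tool call to move; the robot and the scene stay as the last step left them, time stands still between calls to the robot, and variables do not carry over. Pictures are saved under pics/ and viewed, at most 10 in all, crops included, and the job is handed in when it is done.

Besides the shell and the picture viewer there is one more tool, called after "Request:" as a command line: name --argument value ..., lists and objects as JSON in quotes. step_arm: Moves the arm, as the interface text tells. Its arguments: {"type":"object","properties":{"moves":{"type":"array"},"newtons":{"type":"number"}},"required":["moves"]}

```bash
mkdir -p pics; python3 - <<'E'
from rig import *
import cv2,numpy as np
print(observe(),tcp_to_tips)
for n in("scene","top"):
    im=camera(n); cv2.imwrite(f"pics/{n}0.png",im[:,:,::-1]); m=camera_model(n); print(n,m)
print(camera_model("wrist"))
E
```

```text
{'clock': 0.0, 'joint_pos': array([-1.12598400e+00,  4.23848548e-01,  1.63066306e+00, -3.95797070e-05,
        1.08856346e+00, -1.89887132e-02]), 'qvel': array([-1.52818132e-03, -3.18249631e-04, -8.32007847e-04, -6.85134356e-04,
        7.10561669e-04,  6.32801470e-05]), 'joint_efforts': array([ 1.39006213e-03, -5.44621718e+01, -2.73673546e+01,  6.43742527e-02,
        2.26594537e-02, -1.47397200e-04]), 'tool_pos': array([ 279.39722772, -558.50827566,  240.90743098]), 'ee_rot': array([-3.05608687e+00, -7.21721421e-01,  5.45610074e-04]), 'contact_force': array([ 0.01703066,  0.22620622, -0.5875079 ]), 'moment': array([-0.00030932, -0.00079649,  0.01672461]), 'gripper_force': 0.0, 'width': 1.000369509179036} 19.0
scene {'camera_matrix': array([[401.94363442,   0.        , 316.76165659],
       [  0.        , 401.94363442, 199.76186139],
       [  0.        ,   0.        ,   1.        ]]), 'rvec': array([ 2.00245537,  1.30596247, -0.55932365]), 'tvec': array([-267.5722416 , -328.68671198, 1472.87651043])}
top {'camera_matrix': array([[412.68558737,   0.        , 315.42260756],
       [  0.        , 412.68558737, 197.04778507],
       [  0.        ,   0.        ,   1.        ]]), 'rvec': array([ 2.15636552, -2.19840573,  0.05214598]), 'tvec': array([  52.20675119,  593.17745789, 1261.06859259])}
{'camera_matrix': array([[323.95481131,   0.        , 321.8642435 ],
       [  0.        , 323.95481131, 199.86905075],
       [  0.        ,   0.        ,   1.        ]]), 'tool_from_camera': array([[ 3.36396134e-04, -9.53672489e-01, -3.00846590e-01,
         8.43394995e+01],
       [ 9.99999718e-01,  1.18594189e-04,  7.42225541e-04,
        -2.69227515e-01],
       [-6.72161421e-04, -3.00846755e-01,  9.53672259e-01,
        -1.42771299e+02],
       [ 0.00000000e+00,  0.00000000e+00,  0.00000000e+00,
         1.00000000e+00]])}
```

View pics/scene0.png

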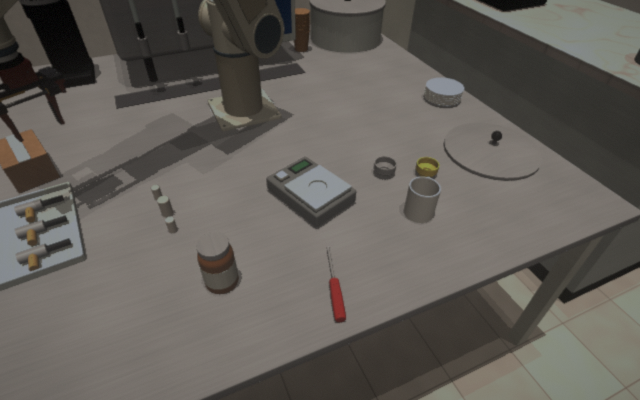

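View pics/top0.png

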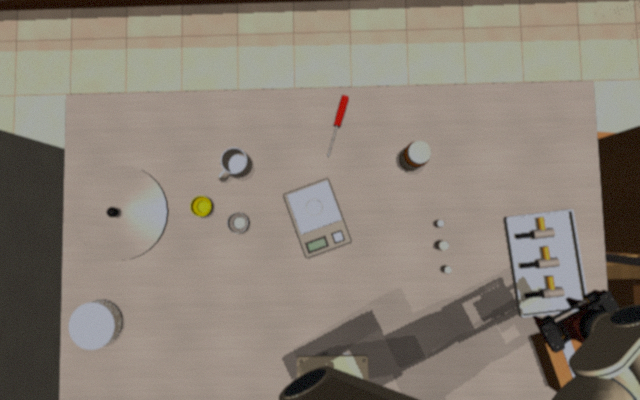

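Top view: steel bowl at (239,223), yellow look-alike at (202,206), scale at (318,217) with its key at (338,237), and blocks at (439,223), (442,245) and (446,269). The middle block looks largest. In the scene view the bowl is at (385,167) and the largest block at (165,207).

```bash
cat >h.py <<'E'
from rig import *
import cv2,numpy as np
from scipy.spatial.transform import Rotation as R
def pose(name,o=None):
    m=camera_model(name);K=m['camera_matrix']
    if name=='wrist':
        o=o or observe();T=np.eye(4);T[:3,:3]=R.from_rotvec(o['ee_rot']).as_matrix();T[:3,3]=o['tool_pos']
        return K,T@m['tool_from_camera']
    T=np.eye(4);T[:3,:3]=R.from_rotvec(m['rvec']).as_matrix();T[:3,3]=m['tvec'];return K,np.linalg.inv(T)
def ray(KT,uv):
    K,T=KT;d=T[:3,:3]@np.linalg.inv(K)@np.array([*uv,1.]);return T[:3,3],d/np.linalg.norm(d)
def onz(KT,uv,z):
    c,d=ray(KT,uv);return c+d*(z-c[2])/d[2]
def meet(*rays):
    A=sum(np.eye(3)-np.outer(d,d) for c,d in rays);b=sum((np.eye(3)-np.outer(d,d))@c for c,d in rays)
    p=np.linalg.solve(A,b);return p,[round(float(np.linalg.norm(np.cross(p-c,d))),1) for c,d in rays]
def proj(KT,p):
    K,T=KT;q=K@(T[:3,:3].T@(np.asarray(p,float)-T[:3,3]));return q[:2]/q[2]
def tool(p,o=None):  # world point in the tool frame (mm)
    o=o or observe();return R.from_rotvec(o['ee_rot']).inv().apply(np.asarray(p)-o['tool_pos'])
E
python3 - <<'E'
from h import *
t=pose('top');s=pose('scene');np.set_printoptions(precision=1,suppress=True)
for n,uv,z in [("bowl",(239,223),40),("yel",(202,206),40),("blkA",(439,223),45),("blkB",(442,245),55),("blkC",(446,269),40),("pan",(315,207),60),("key",(338,237),61),("mug",(235,162),95),("jar",(418,152),130),("c1",(284,193),50),("c2",(327,179),50),("c3",(351,241),50),("c4",(308,257),50),("drv",(343,105),10),("drvtip",(329,156),5)]:
    print(n,onz(t,uv,z))
b=camera('top');sc=camera('scene')
cv2.imwrite('pics/z.png',np.hstack([cv2.resize(b[190:290,400:500][:,:,::-1],(400,400),interpolation=2),cv2.resize(sc[170:250,130:210][:,:,::-1],(400,400),interpolation=2)]))
E
```

```text
bowl [517.9 275.5  40. ]
yel [572.2 389.2  40. ]
blkA [ 506.6 -330.8   45. ]
blkB [ 441.  -334.4   55. ]
blkC [ 368.3 -347.8   40. ]
pan [561.5  41.8  60. ]
key [470.5 -25.2  61. ]
mug [697.5 274.9  95. ]
jar [ 709.3 -255.7  130. ]
c1 [606.3 135.5  50. ]
c2 [646.4   3.9  50. ]
c3 [457.5 -64.3  50. ]
c4 [412.   65.9  50. ]
drv [885.9 -52.1  10. ]
drvtip [724.3  -4.3   5. ]
```

View pics/z.png

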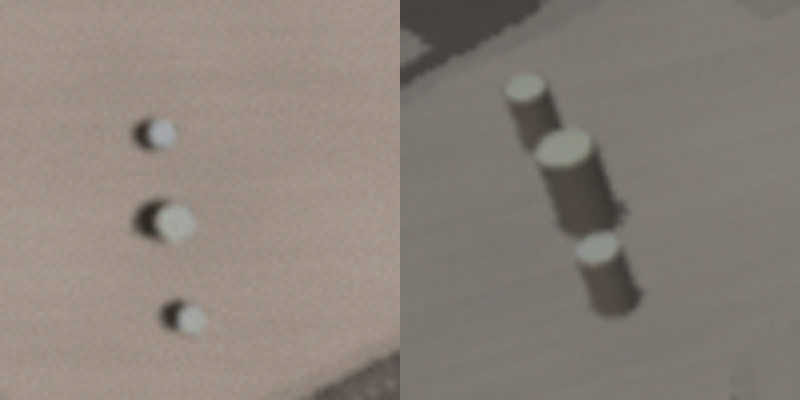

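The middle block is clearly the largest. I'll move over the blocks and look.

Request:
step_arm --moves '[{"tx": 3.3, "ty": -2.2}, {"tx": 3.3, "ty": -2.2}, {"tx": 3.3, "ty": -2.2}, {"tx": 3.3, "ty": -2.2}, {"tx": 3.3, "ty": -2.2}, {"tx": 3.3, "ty": -2.2}, {"tx": 0}]'

```text
schema error: expected keys wx, wy, wz, tx, ty, tz, jaw
```

```bash
python3 - <<'E'
from h import *
np.set_printoptions(precision=1,suppress=True)
o=observe();im=camera('wrist');np.savez('w1.npz',im=im,**{k:o[k] for k in('ee_rot','tool_pos')})
print(o['tool_pos'],R.from_rotvec(o['ee_rot']).as_matrix())
for p in [(441,-334,55),(441,-334,0),(506,-331,40),(368,-348,40)]: print(proj(pose('wrist',o),p))
E
```

```text
[ 279.5 -558.7  241.2] [[ 0.9  0.4 -0. ]
 [ 0.4 -0.9  0. ]
 [ 0.  -0.  -1. ]]
[ 165.1 -107.9]
[191. -74.]
[ 195.7 -187.9]
[162.1  -2.8]
```

All keys are required in each row.

Request:
step_arm --moves '[{"wx": 0, "wy": 0, "wz": 0, "tx": 3.3, "ty": -2.2, "tz": 0, "jaw": 1}, {"wx": 0, "wy": 0, "wz": 0, "tx": 3.3, "ty": -2.2, "tz": 0, "jaw": 1}, {"wx": 0, "wy": 0, "wz": 0, "tx": 3.3, "ty": -2.2, "tz": 0, "jaw": 1}, {"wx": 0, "wy": 0, "wz": 0, "tx": 3.3, "ty": -2.2, "tz": 0, "jaw": 1}, {"wx": 0, "wy": 0, "wz": 0, "tx": 3.3, "ty": -2.2, "tz": 0, "jaw": 1}, {"wx": 0, "wy": 0, "wz": 0, "tx": 3.3, "ty": -2.2, "tz": 0, "jaw": 1}, {"wx": 0, "wy": 0, "wz": 0, "tx": 0, "ty": 0, "tz": 0, "jaw": 1}]'

```text
clock: 0.83
tool_pos: [399.7, -347.2, 241.6]
ee_rot: [-3.054, -0.728, -0.001]
contact_force: [1.0, 0.0, -0.1]
width: 0.999
gripper_force: 0.0
```

```bash
cat >snap.py <<'E'
import sys
from h import *
np.set_printoptions(precision=1,suppress=True)
o=observe();im=camera('wrist');np.savez(sys.argv[1]+'.npz',im=im,**{k:o[k] for k in('ee_rot','tool_pos')})
cv2.imwrite(f'pics/{sys.argv[1]}.png',im[:,:,::-1])
print(o['clock'],o['tool_pos'],abs(o['qvel']).max(),o['contact_force'])
for p in [(441,-334,55),(441,-334,0),(506,-331,40),(368,-348,40),(561,42,59),(470,-25,61),(518,275,40)]: print(proj(pose('wrist',o),p))
print('to bowl, pan, block',[tool(p,o) for p in[(518,275,40),(561,42,59),(441,-334,55)]])
E
python3 snap.py w1
```

```text
0.8333 [ 399.7 -347.2  241.6] 0.10082395201033627 [ 1.   0.  -0.1]
[329.  141.1]
[328.1 135.1]
[355.9  79.2]
[310.1 203.8]
[ -47.8 -234.8]
[ 17.3 -56.9]
[-359.  -332.2]
to bowl, pan, block [array([ 386.1, -501.5,  202.9]), array([ 319.3, -274.2,  183.4]), array([ 42.6,   7.2, 186.6])]
```

View pics/w1.png

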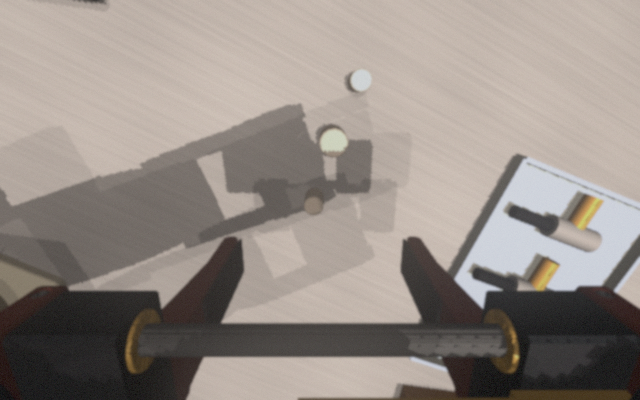

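The block top is at (333,141), within 5 px of the prediction. Next, the scale.

Request:
step_arm --moves '[{"wx": 0, "wy": 0, "wz": 0, "tx": 2.6, "ty": -2.7, "tz": 0, "jaw": 1}, {"wx": 0, "wy": 0, "wz": 0, "tx": 2.6, "ty": -2.7, "tz": 0, "jaw": 1}, {"wx": 0, "wy": 0, "wz": 0, "tx": 2.6, "ty": -2.7, "tz": 0, "jaw": 1}, {"wx": 0, "wy": 0, "wz": 0, "tx": 2.6, "ty": -2.7, "tz": 0, "jaw": 1}, {"wx": 0, "wy": 0, "wz": 0, "tx": 2.6, "ty": -2.7, "tz": 0, "jaw": 1}, {"wx": 0, "wy": 0, "wz": 0, "tx": 2.6, "ty": -2.7, "tz": 0, "jaw": 1}, {"wx": 0, "wy": 0, "wz": 0, "tx": 2.6, "ty": -2.7, "tz": 0, "jaw": 1}, {"wx": 0, "wy": 0, "wz": 0, "tx": 2.6, "ty": -2.7, "tz": 0, "jaw": 1}, {"wx": 0, "wy": 0, "wz": 0, "tx": 2.6, "ty": -2.7, "tz": 0, "jaw": 1}, {"wx": 0, "wy": 0, "wz": 0, "tx": 0, "ty": 0, "tz": 0, "jaw": 1}, {"wx": 0, "wy": 0, "wz": 0, "tx": 0, "ty": 0, "tz": 0, "jaw": 1}]'

```text
clock: 1.8
tool_pos: [498.8, -29.7, 241.7]
ee_rot: [3.056, 0.726, 0.0]
contact_force: [-0.1, -0.6, 0.7]
width: 1.001
gripper_force: 0.0
```

```bash
python3 snap.py w2
```

```text
1.8 [498.8 -29.7 241.7] 0.050228592974104126 [-0.1 -0.6  0.7]
[522.5 331.5]
[499.  304.2]
[546.2 282.3]
[490.6 368.3]
[284.1  93.9]
[305.5 205.3]
[43.9 20.3]
to bowl, pan, block [array([ 154.2, -263.6,  201.5]), array([ 87.8, -36.1, 182.6]), array([-188.6,  245.7,  186.8])]
```

View pics/w2.png

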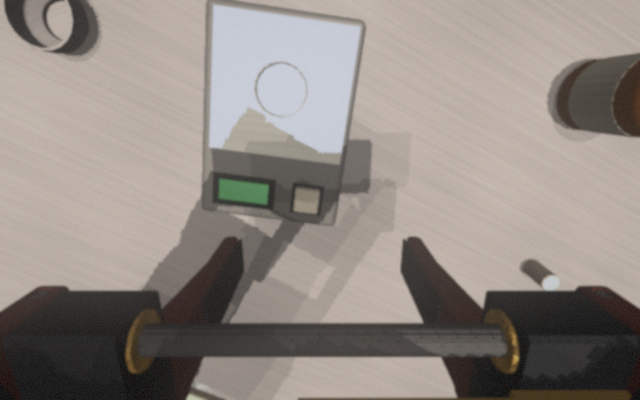

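The recess ring is at (281,90) and the key at (306,199). The bowl is partly in view at (45,20). Moving to the bowl.

Request:
step_arm --moves '[{"wx": 0, "wy": 0, "wz": 0, "tx": 1.0, "ty": -3.9, "tz": 0, "jaw": 1}, {"wx": 0, "wy": 0, "wz": 0, "tx": 1.0, "ty": -3.9, "tz": 0, "jaw": 1}, {"wx": 0, "wy": 0, "wz": 0, "tx": 1.0, "ty": -3.9, "tz": 0, "jaw": 1}, {"wx": 0, "wy": 0, "wz": 0, "tx": 1.0, "ty": -3.9, "tz": 0, "jaw": 1}, {"wx": 0, "wy": 0, "wz": 0, "tx": 0, "ty": 0, "tz": 0, "jaw": 1}, {"wx": 0, "wy": 0, "wz": 0, "tx": 0, "ty": 0, "tz": 0, "jaw": 1}]'

```text
clock: 2.35
tool_pos: [464.1, 127.0, 241.7]
ee_rot: [3.056, 0.725, -0.0]
contact_force: [-0.2, 0.6, 0.1]
width: 0.997
gripper_force: 0.0
```

```bash
python3 snap.py w3
```

```text
2.35 [464.1 127.  241.7] 0.050091607419222126 [-0.2  0.6  0.1]
[640.2 357.1]
[603.9 327.6]
[664.2 309.5]
[599.7 390.9]
[442.2 135.6]
[448.9 239.4]
[212.2  65.4]
to bowl, pan, block [array([ 114.7, -108.2,  201.6]), array([ 48.5, 119.4, 182.7]), array([-227.5,  401.5,  186.9])]
```

Request:
step_arm --moves '[{"wx": 0, "wy": 0, "wz": 0, "tx": 2.0, "ty": -3.6, "tz": 0, "jaw": 1}, {"wx": 0, "wy": 0, "wz": 0, "tx": 2.0, "ty": -3.6, "tz": 0, "jaw": 1}, {"wx": 0, "wy": 0, "wz": 0, "tx": 2.0, "ty": -3.6, "tz": 0, "jaw": 1}, {"wx": 0, "wy": 0, "wz": 0, "tx": 0, "ty": 0, "tz": 0, "jaw": 1}, {"wx": 0, "wy": 0, "wz": 0, "tx": 0, "ty": 0, "tz": 0, "jaw": 1}]'

```text
clock: 2.82
tool_pos: [470.6, 249.9, 241.4]
ee_rot: [3.057, 0.722, -0.0]
contact_force: [1.1, -0.5, 0.0]
width: 1.005
gripper_force: 0.0
```

```bash
python3 snap.py w4; python3 - <<'E'
import cv2,numpy as np
cv2.imwrite('pics/w34.png',np.vstack([cv2.imread('pics/w3.png')[:300],cv2.imread('pics/w4.png')[:300]]))
E
```

```text
2.8167 [470.6 249.9 241.4] 0.035733554918099826 [ 1.1 -0.5  0. ]
[708.4 394. ]
[666.  361.5]
[731.9 348.7]
[664.3 423.6]
[537.9 194.2]
[536.2 287.9]
[320.6 128.5]
to bowl, pan, block [array([ 53.7,  -1.4, 201.4]), array([-12. , 226.3, 182.5]), array([-287.5,  508.9,  186.7])]
```

View pics/w34.png

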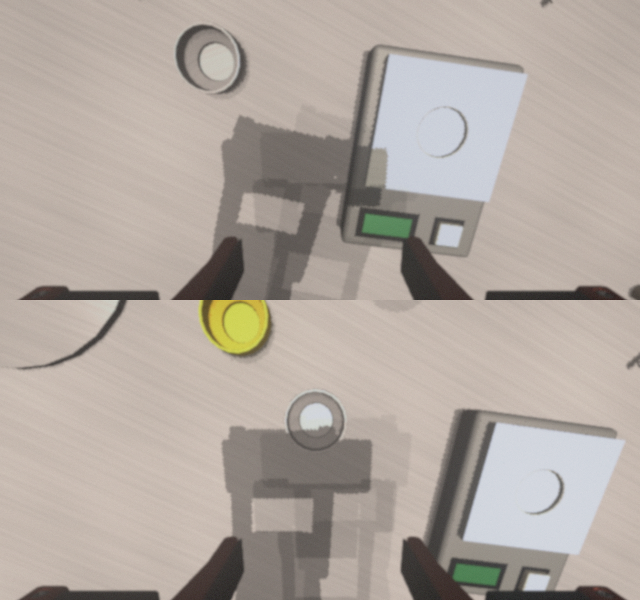

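w3 (upper) shows the bowl rim at about (209,58), the recess at (441,131) and the key at (449,235). w4 (lower) shows the rim at about (316,120) and the recess at (540,192). Now I'll fit these numerically.

```bash
cat >fit.py <<'E'
from h import *
from scipy.ndimage import map_coordinates as mc
def load(n):
    d=np.load(n+'.npz');return d['im'],pose('wrist',{'ee_rot':d['ee_rot'],'tool_pos':d['tool_pos']})
def ring(im,c,r0,r1,it=3):
    g=cv2.GaussianBlur(cv2.cvtColor(im,cv2.COLOR_RGB2GRAY).astype(np.float32),(0,0),1.0)
    a=np.linspace(0,2*np.pi,120,endpoint=False);r=np.arange(r0,r1,.25)
    u=c[0]+np.outer(np.cos(a),r);v=c[1]+np.outer(np.sin(a),r)
    p=mc(g,[v,u],order=1,mode='nearest');d=abs(np.gradient(p,axis=1));k=d.argmax(1);ok=d.max(1)>.4*np.median(d.max(1))
    pts=np.stack([u[range(120),k],v[range(120),k]],1)[ok].astype(np.float32)
    for _ in range(4):
        e=cv2.fitEllipseDirect(pts);th=np.radians(e[2]);M=np.array([[np.cos(th),np.sin(th)],[-np.sin(th),np.cos(th)]])
        q=(pts-e[0])@M.T/(np.array(e[1])/2);res=abs(np.linalg.norm(q,axis=1)-1);pts=pts[res<max(.04,1.5*np.median(res))]
    return np.array(e[0]),e[1],len(pts)
def blob(im,c,h,bright):
    x,y=map(int,c);s=im[y-h:y+h,x-h:x+h];g=cv2.cvtColor(s,cv2.COLOR_RGB2GRAY);t,m=cv2.threshold(g,0 if not bright else bright,255,cv2.THRESH_BINARY+(0 if bright else cv2.THRESH_OTSU))
    n,l,st,ce=cv2.connectedComponentsWithStats(m);k=l[h,h];return ce[k]+[x-h,y-h],st[k]
E
python3 - <<'E'
from fit import *
np.set_printoptions(precision=1,suppress=True)
I={n:load(n) for n in('w1','w2','w3','w4')}
top=(camera('top'),pose('top'));sc=(camera('scene'),pose('scene'))
B={}
for n,c in(('w3',(209,58)),('w4',(316,120))):
    e=ring(I[n][0],c,24,40);B[n]=e[0];print('bowl',n,e,onz(I[n][1],e[0],40))
print(meet(*[ray(I[n][1],B[n]) for n in B]))
P={}
for n,c in(('w2',(281,90)),('w3',(441,131)),('w4',(540,192))):
    e=ring(I[n][0],c,19,32);P[n]=e[0];print('recess',n,e,onz(I[n][1],e[0],65))
print(meet(*[ray(I[n][1],P[n]) for n in P]))
K={}
for n,c in(('w2',(306,199)),('w3',(449,235))):
    e=blob(I[n][0],c,16,0);K[n]=e[0];print('key',n,e,onz(I[n][1],e[0],61))
print(meet(*[ray(I[n][1],K[n]) for n in K]))
a=blob(I['w1'][0],(333,141),20,0);b=blob(top[0],(443,245),8,0);s=blob(sc[0],(163,200),7,0)
print('block',a,b,s,onz(I['w1'][1],a[0],55),onz(top[1],b[0],55),onz(sc[1],s[0],55))
print(meet(ray(I['w1'][1],a[0]),ray(top[1],b[0])),meet(ray(I['w1'][1],a[0]),ray(sc[1],s[0])))
for n in('w2','w3','w4'):
    m=cv2.inRange(cv2.cvtColor(I[n][0],cv2.COLOR_RGB2HSV),(45,120,60),(80,255,255));k=cv2.moments(m);print('display',onz(I[n][1],(k['m10']/k['m00'],k['m01']/k['m00']),51))
print([tool(p) for p in [(518,275,32)]])
E
```

```text
bowl w3 (array([207.7,  57.9]), (61.13780212402344, 70.02420806884766), 108) [522.4 281.4  40. ]
bowl w4 (array([315.1, 121. ]), (57.62904739379883, 59.257965087890625), 108) [522.3 283.5  40. ]
(array([522. , 283.4,  33.9]), [0.1, 0.1])
recess w2 (array([281.8,  88.5]), (49.27663040161133, 51.49763107299805), 54) [564.7  45.3  65. ]
recess w3 (array([440.8, 129.9]), (44.631553649902344, 50.57051086425781), 56) [564.6  48.5  65. ]
recess w4 (array([543.5, 193.9]), (32.0936279296875, 45.96928024291992), 39) [563.6  41.6  65. ]
(array([564.2,  46.2,  67.7]), [1.4, 3.1, 2.2])
key w2 (array([306. , 200.9]), array([  3,   5,  26,  26, 559], dtype=int32)) [474.5 -23.3  61. ]
key w3 (array([449.2, 235.2]), array([  3,   5,  28,  24, 518], dtype=int32)) [474.4 -22.5  61. ]
(array([474. , -23.5,  59.2]), [0.0, 0.0])
block (array([334. , 135.5]), array([  0,   0,  40,  32, 868], dtype=int32)) (array([443.6, 244.5]), array([  0,   0,  16,  16, 211], dtype=int32)) (array([162.6, 198.4]), array([  0,   0,  14,  14, 109], dtype=int32)) [ 448.2 -335.9   55. ] [ 442.3 -339.3   55. ] [ 437.2 -339.1   55. ]
(array([ 446. , -335.4,   67. ]), [3.2, 3.2]) (array([ 448.9, -336.8,   64.6]), [1.6, 1.6])Traceback (most recent call last):
  File "<stdin>", line 21, in <module>
ZeroDivisionError: float division by zero
```

Request:
step_arm --moves '[{"wx": 0, "wy": 0, "wz": 0, "tx": 0.2, "ty": -0.3, "tz": 4.0, "jaw": 1}, {"wx": 0, "wy": 0, "wz": 0, "tx": 0.3, "ty": -0.4, "tz": 4.0, "jaw": 1}, {"wx": 0, "wy": 0, "wz": 0, "tx": 0, "ty": 0, "tz": 1, "jaw": 1}, {"wx": 0, "wy": 0, "wz": 0, "tx": 0, "ty": 0, "tz": 0, "jaw": 1}, {"wx": 0, "wy": 0, "wz": 0, "tx": 0, "ty": 0, "tz": 0, "jaw": 1}]'

```text
clock: 3.38
tool_pos: [471.2, 258.0, 152.2]
ee_rot: [3.058, 0.72, -0.001]
contact_force: [0.2, -0.8, 0.1]
width: 1.0
gripper_force: 0.0
```

```bash
python3 snap.py w5 >/dev/null; python3 - <<'E'
from fit import *
np.set_printoptions(precision=1,suppress=True)
I={n:load(n) for n in('w1','w2','w3','w4','w5')}
B={}
c5=proj(I['w5'][1],(522.3,283.4,40));print(c5)
for n,c,a,b in(('w3',(208,58),26,40),('w4',(315,121),26,36),('w5',c5,35,50)):
    e=ring(I[n][0],c,a,b);B[n]=e[0];print('bowl',n,e,onz(I[n][1],e[0],40))
p=meet(*[ray(I[n][1],B[n]) for n in B]);print(p,meet(*[ray(I[n][1],B[n]) for n in('w4','w5')]))
print(tool(onz(I['w5'][1],B['w5'],40)-[0,0,8]))
E
```

```text
[322.  134.4]
bowl w3 (array([207.7,  57.9]), (61.11941146850586, 70.11708068847656), 109) [522.4 281.4  40. ]
bowl w4 (array([315.1, 121. ]), (57.67158126831055, 59.293487548828125), 111) [522.3 283.5  40. ]
bowl w5 (array([321.8, 133.9]), (76.75020599365234, 77.94096374511719), 120) [522.6 283.7  40. ]
(array([522. , 283.4,  33.9]), [0.1, 0.1, 0.0]) (array([521.8, 283.4,  32.2]), [0.1, 0.1])
[ 56.4   0.1 121.2]
```

View pics/w5.png

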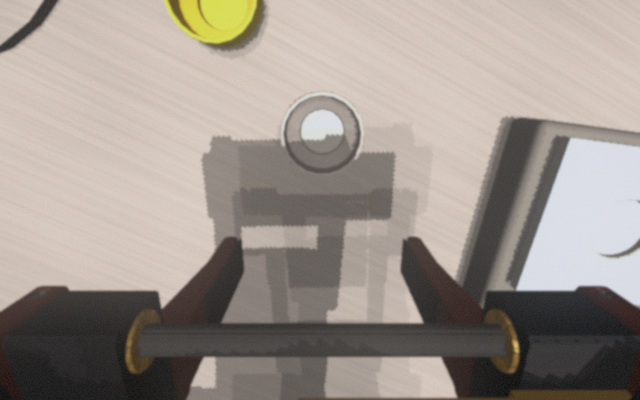

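w5 shows the rim at (322,134), which puts the bowl 56 mm ahead in tool x. I'll descend and grip.

Request:
step_arm --moves '[{"wx": 0, "wy": 0, "wz": 0, "tx": 2.8, "ty": 0, "tz": 3.0, "jaw": 1}, {"wx": 0, "wy": 0, "wz": 0, "tx": 2.8, "ty": 0, "tz": 3.0, "jaw": 1}, {"wx": 0, "wy": 0, "wz": 0, "tx": 0, "ty": 0, "tz": 2, "jaw": 1}, {"wx": 0, "wy": 0, "wz": 0, "tx": 0, "ty": 0, "tz": 2, "jaw": 1}, {"wx": 0, "wy": 0, "wz": 0, "tx": 0, "ty": 0, "tz": 2.0, "jaw": 1}, {"wx": 0, "wy": 0, "wz": 0, "tx": 0, "ty": 0, "tz": 0, "jaw": 1}, {"wx": 0, "wy": 0, "wz": 0, "tx": 0, "ty": 0, "tz": 0, "jaw": 0}, {"wx": 0, "wy": 0, "wz": 0, "tx": 0, "ty": 0, "tz": 0, "jaw": 0}, {"wx": 0, "wy": 0, "wz": 0, "tx": 0, "ty": 0, "tz": 0, "jaw": 0}, {"wx": 0, "wy": 0, "wz": 0, "tx": 0, "ty": 0, "tz": 0, "jaw": 0}, {"wx": 0, "wy": 0, "wz": 0, "tx": 0, "ty": 0, "tz": 0, "jaw": 0}]' --newtons 15

```text
clock: 4.35
tool_pos: [522.1, 284.5, 33.5]
ee_rot: [-3.057, -0.722, -0.004]
contact_force: [-1.3, -0.9, 8.2]
width: 0.727
gripper_force: 15.0
```

Request:
step_arm --moves '[{"wx": 0, "wy": 0, "wz": 0, "tx": 0, "ty": 0, "tz": 0, "jaw": 0}, {"wx": 0, "wy": 0, "wz": 0, "tx": 0, "ty": 0, "tz": -1, "jaw": 0}, {"wx": 0, "wy": 0, "wz": 0, "tx": 0, "ty": 0, "tz": -3, "jaw": 0}, {"wx": 0, "wy": 0, "wz": 0, "tx": 0, "ty": 0, "tz": -4, "jaw": 0}, {"wx": 0, "wy": 0, "wz": 0, "tx": 0, "ty": 0, "tz": -2, "jaw": 0}, {"wx": 0, "wy": 0, "wz": 0, "tx": 0, "ty": 0, "tz": 0, "jaw": 0}, {"wx": 0, "wy": 0, "wz": 0, "tx": 0, "ty": 0, "tz": 0, "jaw": 0}]'

```text
clock: 4.93
tool_pos: [521.7, 284.5, 133.6]
ee_rot: [-3.057, -0.722, -0.005]
contact_force: [-0.4, 0.3, -1.8]
width: 0.729
gripper_force: 15.0
```

```bash
python3 snap.py b1|head -1; python3 - <<'E'
from fit import *
np.set_printoptions(precision=1,suppress=True)
print('to recess',tool((564.6,47,65)));im,KT=load('b1');o=observe()
r=R.from_rotvec(o['ee_rot'])
print('expected rim px',proj(KT,o['tool_pos']+r.apply([0,0,-8])))
cv2.imwrite('pics/b1c.png',cv2.resize(im[220:400,170:490][:,:,::-1],(800,450)))
E
```

```text
4.9333 [521.7 284.5 133.6] 0.04517332972659327 [-0.4  0.3 -1.8]
to recess [-66.8 231.6  67. ]
expected rim px [322.2 284. ]
```

View pics/b1c.png

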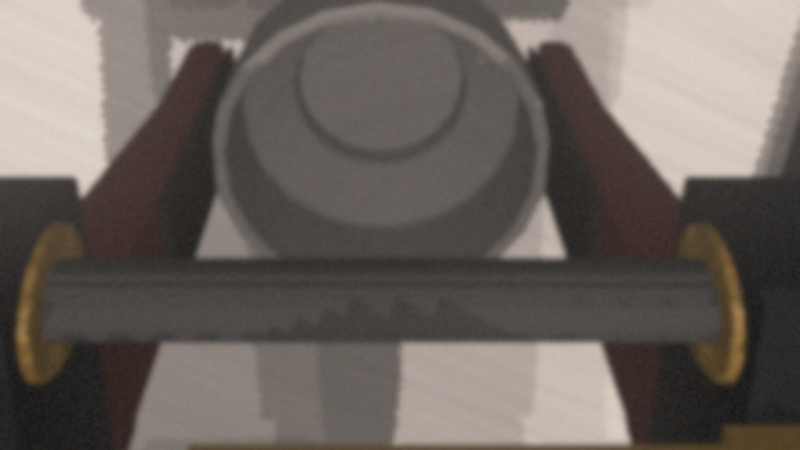

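The bowl is held level, with its rim centred at about (322,280) as expected. I'll carry it to just short of the recess and re-measure from close up.

Request:
step_arm --moves '[{"wx": 0, "wy": 0, "wz": 0, "tx": -1.8, "ty": 3.3, "tz": 0, "jaw": 0}, {"wx": 0, "wy": 0, "wz": 0, "tx": -1.8, "ty": 3.3, "tz": -1, "jaw": 0}, {"wx": 0, "wy": 0, "wz": 0, "tx": -1.8, "ty": 3.3, "tz": -1, "jaw": 0}, {"wx": 0, "wy": 0, "wz": 0, "tx": -1.8, "ty": 3.3, "tz": 0, "jaw": 0}, {"wx": 0, "wy": 0, "wz": 0, "tx": -1.8, "ty": 3.3, "tz": 0, "jaw": 0}, {"wx": 0, "wy": 0, "wz": 0, "tx": -1.8, "ty": 3.3, "tz": 0, "jaw": 0}, {"wx": 0, "wy": 0, "wz": 0, "tx": -1.8, "ty": 3.3, "tz": 0, "jaw": 0}, {"wx": 0, "wy": 0, "wz": 0, "tx": 0, "ty": 0, "tz": 0, "jaw": 0}, {"wx": 0, "wy": 0, "wz": 0, "tx": 0, "ty": 0, "tz": 0, "jaw": 0}]'

```text
clock: 5.73
tool_pos: [510.3, 19.4, 150.2]
ee_rot: [-3.058, -0.716, 0.005]
contact_force: [0.0, -1.0, -1.4]
width: 0.733
gripper_force: 15.0
```

```bash
python3 snap.py b2|head -1; python3 - <<'E'
from fit import *
np.set_printoptions(precision=1,suppress=True)
im,KT=load('b2');c=proj(KT,(564.6,47,65));print(c)
e=ring(im,c,25,45);print(e,onz(KT,e[0],65),tool(onz(KT,e[0],65)))
x,y=c.astype(int);v=im[:,:,::-1].copy();cv2.ellipse(v,(tuple(e[0]),e[1],0),(0,0,255),1)
y0=max(0,y-75);cv2.imwrite('pics/b2c.png',cv2.resize(np.hstack([q[y0:y0+150,x-75:x+75] for q in(im[:,:,::-1],v)]),(800,400),interpolation=cv2.INTER_CUBIC));print(x-75,y0)
E
```

```text
5.7333 [510.3  19.4 150.2] 0.05258949645909627 [ 0.  -1.  -1.4]
[321.2 132.8]
(array([320.6, 132.2]), (64.34610748291016, 68.99539184570312), 77) [564.8  47.6  65. ] [60.7  0.1 85.3]
246 57
```

View pics/b2c.png

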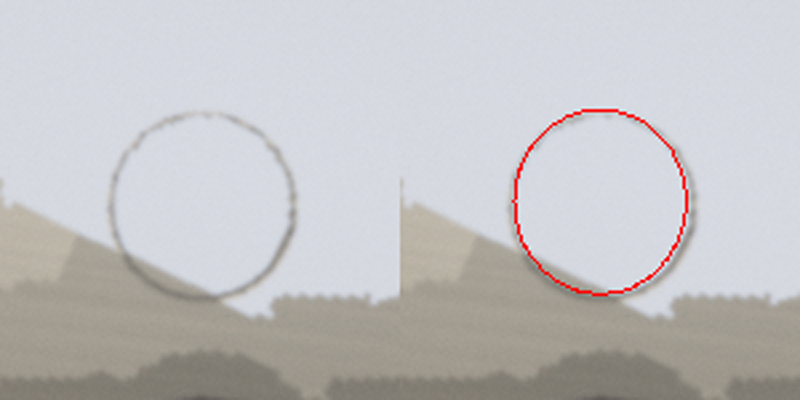

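The recess centre is at about (321.9,133.8), so it is (60, 0.8) mm off in tool x, y. The bowl sits at about -1 mm in the hand. I'll move over and come down to just above the pan.

Request:
step_arm --moves '[{"wx": 0, "wy": 0, "wz": 0, "tx": 3.0, "ty": 0.08, "tz": 1, "jaw": 0}, {"wx": 0, "wy": 0, "wz": 0, "tx": 3.1, "ty": 0, "tz": 1, "jaw": 0}, {"wx": 0, "wy": 0, "wz": 0, "tx": 0, "ty": 0, "tz": 1.5, "jaw": 0}, {"wx": 0, "wy": 0, "wz": 0, "tx": 0, "ty": 0, "tz": 1.1, "jaw": 0}, {"wx": 0, "wy": 0, "wz": 0, "tx": 0, "ty": 0, "tz": 0, "jaw": 0}, {"wx": 0, "wy": 0, "wz": 0, "tx": 0, "ty": 0, "tz": 0, "jaw": 0}, {"wx": 0, "wy": 0, "wz": 0, "tx": 0, "ty": 0, "tz": 0, "jaw": 0}]'

```text
clock: 6.37
tool_pos: [565.7, 48.0, 105.7]
ee_rot: [-3.057, -0.723, 0.002]
contact_force: [0.6, 0.3, -1.1]
width: 0.734
gripper_force: 15.0
```

```bash
python3 -c "
from h import *
o=observe();print(o['tool_pos'],o['contact_force'],tool((564.9,46.0,65)),o['qvel'])"
```

```text
[565.74879824  48.02662236 105.68839185] [ 0.58036265  0.26886889 -1.13376067] [-1.62877241  1.44875929 40.68932397] [-7.81509727e-03 -1.61621496e-02 -9.35272311e-03 -4.59441487e-05
 -1.03054294e-03 -3.07760286e-03]
```

Request:
step_arm --moves '[{"wx": 0, "wy": 0, "wz": 0, "tx": -0.1, "ty": 0.1, "tz": 0.3, "jaw": 0}, {"wx": 0, "wy": 0, "wz": 0, "tx": 0, "ty": 0, "tz": 0.2, "jaw": 0}, {"wx": 0, "wy": 0, "wz": 0, "tx": 0, "ty": 0, "tz": 0.1, "jaw": 0}, {"wx": 0, "wy": 0, "wz": 0, "tx": 0, "ty": 0, "tz": 0, "jaw": 0}, {"wx": 0, "wy": 0, "wz": 0, "tx": 0, "ty": 0, "tz": 0, "jaw": 0}, {"wx": 0, "wy": 0, "wz": 0, "tx": 0, "ty": 0, "tz": 0, "jaw": 0}]'

```text
clock: 6.87
tool_pos: [566.2, 46.2, 99.9]
ee_rot: [3.058, 0.722, 0.0]
contact_force: [0.8, -0.2, -1.9]
width: 0.733
gripper_force: 15.0
```

Request:
step_arm --moves '[{"wx": 0, "wy": 0, "wz": 0, "tx": 0, "ty": 0, "tz": 0.1, "jaw": 0}, {"wx": 0, "wy": 0, "wz": 0, "tx": 0, "ty": 0, "tz": 0.1, "jaw": 0}, {"wx": 0, "wy": 0, "wz": 0, "tx": 0, "ty": 0, "tz": 0, "jaw": 0}, {"wx": 0, "wy": 0, "wz": 0, "tx": 0, "ty": 0, "tz": 0, "jaw": 0}]'

```text
clock: 7.2
tool_pos: [566.0, 46.4, 97.6]
ee_rot: [-3.057, -0.722, 0.0]
contact_force: [0.3, -0.3, -0.8]
width: 0.732
gripper_force: 15.0
```

Request:
step_arm --moves '[{"wx": 0, "wy": 0, "wz": 0, "tx": 0, "ty": 0, "tz": 0.1, "jaw": 0}, {"wx": 0, "wy": 0, "wz": 0, "tx": 0, "ty": 0, "tz": 0.1, "jaw": 0}, {"wx": 0, "wy": 0, "wz": 0, "tx": 0, "ty": 0, "tz": 0, "jaw": 0}, {"wx": 0, "wy": 0, "wz": 0, "tx": 0, "ty": 0, "tz": 0, "jaw": 0}, {"wx": 0, "wy": 0, "wz": 0, "tx": 0, "ty": 0, "tz": 0, "jaw": 0}]'

```text
clock: 7.62
tool_pos: [566.1, 46.4, 95.7]
ee_rot: [-3.057, -0.722, 0.0]
contact_force: [-0.5, 0.3, -1.4]
width: 0.73
gripper_force: 15.0
```

Request:
step_arm --moves '[{"wx": 0, "wy": 0, "wz": 0, "tx": 0, "ty": 0, "tz": 0.1, "jaw": 0}, {"wx": 0, "wy": 0, "wz": 0, "tx": 0, "ty": 0, "tz": 0.1, "jaw": 0}, {"wx": 0, "wy": 0, "wz": 0, "tx": 0, "ty": 0, "tz": 0, "jaw": 0}, {"wx": 0, "wy": 0, "wz": 0, "tx": 0, "ty": 0, "tz": 0, "jaw": 0}, {"wx": 0, "wy": 0, "wz": 0, "tx": 0, "ty": 0, "tz": 0, "jaw": 0}]'

```text
clock: 8.03
tool_pos: [566.0, 46.3, 93.6]
ee_rot: [-3.057, -0.722, 0.0]
contact_force: [0.3, 0.1, -1.6]
width: 0.729
gripper_force: 15.0
```

Request:
step_arm --moves '[{"wx": 0, "wy": 0, "wz": 0, "tx": 0, "ty": 0, "tz": 0.1, "jaw": 0}, {"wx": 0, "wy": 0, "wz": 0, "tx": 0, "ty": 0, "tz": 0, "jaw": 0}, {"wx": 0, "wy": 0, "wz": 0, "tx": 0, "ty": 0, "tz": 0, "jaw": 0}, {"wx": 0, "wy": 0, "wz": 0, "tx": 0, "ty": 0, "tz": 0, "jaw": 0}]'

```text
clock: 8.37
tool_pos: [566.0, 46.4, 92.6]
ee_rot: [-3.057, -0.722, 0.0]
contact_force: [-1.2, 0.1, -1.0]
width: 0.729
gripper_force: 15.0
```

Request:
step_arm --moves '[{"wx": 0, "wy": 0, "wz": 0, "tx": 0, "ty": 0, "tz": 0.1, "jaw": 0}, {"wx": 0, "wy": 0, "wz": 0, "tx": 0, "ty": 0, "tz": 0, "jaw": 0}, {"wx": 0, "wy": 0, "wz": 0, "tx": 0, "ty": 0, "tz": 0, "jaw": 0}, {"wx": 0, "wy": 0, "wz": 0, "tx": 0, "ty": 0, "tz": 0, "jaw": 0}]'

```text
clock: 8.7
tool_pos: [566.1, 46.4, 91.8]
ee_rot: [-3.057, -0.722, 0.0]
contact_force: [-0.9, -0.1, 1.0]
width: 0.732
gripper_force: 15.0
```

Request:
step_arm --moves '[{"wx": 0, "wy": 0, "wz": 0, "tx": 0, "ty": 0, "tz": 0.1, "jaw": 0}, {"wx": 0, "wy": 0, "wz": 0, "tx": 0, "ty": 0, "tz": 0, "jaw": 0}, {"wx": 0, "wy": 0, "wz": 0, "tx": 0, "ty": 0, "tz": 0, "jaw": 0}, {"wx": 0, "wy": 0, "wz": 0, "tx": 0, "ty": 0, "tz": 0, "jaw": 0}]'

```text
clock: 9.03
tool_pos: [566.1, 46.4, 90.8]
ee_rot: [-3.057, -0.722, 0.0]
contact_force: [-2.4, -0.1, 4.7]
width: 0.729
gripper_force: 15.0
```

Contact came at 92 mm, which matches the recess floor. The rim would have stopped it at 98.5 mm. Ease the load, release and rise.

Request:
step_arm --moves '[{"wx": 0, "wy": 0, "wz": 0, "tx": 0, "ty": 0, "tz": -0.1, "jaw": 0}, {"wx": 0, "wy": 0, "wz": 0, "tx": 0, "ty": 0, "tz": 0, "jaw": 0}, {"wx": 0, "wy": 0, "wz": 0, "tx": 0, "ty": 0, "tz": 0, "jaw": 1}, {"wx": 0, "wy": 0, "wz": 0, "tx": 0, "ty": 0, "tz": 0, "jaw": 1}, {"wx": 0, "wy": 0, "wz": 0, "tx": 0, "ty": 0, "tz": 0, "jaw": 1}, {"wx": 0, "wy": 0, "wz": 0, "tx": 0, "ty": 0, "tz": -1, "jaw": 1}, {"wx": 0, "wy": 0, "wz": 0, "tx": 0, "ty": 0, "tz": -2, "jaw": 1}, {"wx": 0, "wy": 0, "wz": 0, "tx": 0, "ty": 0, "tz": -3, "jaw": 1}, {"wx": 0, "wy": 0, "wz": 0, "tx": -3, "ty": 0, "tz": -1, "jaw": 1}, {"wx": 0, "wy": 0, "wz": 0, "tx": -3, "ty": 0, "tz": 0, "jaw": -1}, {"wx": 0, "wy": 0, "wz": 0, "tx": 0, "ty": 0, "tz": 0, "jaw": -1}, {"wx": 0, "wy": 0, "wz": 0, "tx": 0, "ty": 0, "tz": 0, "jaw": -1}]'

```text
clock: 10.03
tool_pos: [511.8, 19.1, 162.6]
ee_rot: [3.058, 0.72, 0.001]
contact_force: [0.4, -0.1, 0.5]
width: 0.81
gripper_force: 0.0
```

```bash
python3 snap.py r1|head -1; python3 - <<'E'
from fit import *
np.set_printoptions(precision=1,suppress=True)
im,KT=load('r1');o=observe();c=proj(KT,(564.7,47,99));print(c)
e=ring(im,c,36,58);print(e,onz(KT,e[0],99),onz(KT,e[0],105))
for f in('w2','w3'):pass
k=proj(KT,(474.4,-23,61));print('key px',k)
print('key',tool((474.4,-23,61)))
cv2.imwrite('pics/r1.png',im[:,:,::-1])
E
```

```text
10.0333 [511.8  19.1 162.6] 0.05043360413978041 [ 0.4 -0.1  0.5]
[319.9 138.5]
(array([321.6, 137. ]), (94.10440826416016, 95.6026382446289), 104) [566.   46.5  99. ] [566.6  46.8 105. ]
key px [346.7 267. ]
key [-53.6  20.7 101.4]
```

View pics/r1.png

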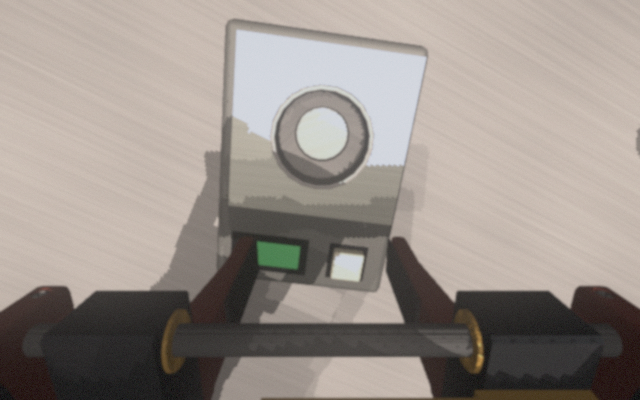

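The bowl is upright at (321,137), concentric in the pan. The key is at (348,264). Next, close the jaws and approach the key.

Request:
step_arm --moves '[{"wx": 0, "wy": 0, "wz": 0, "tx": -2.6, "ty": 1.1, "tz": 0, "jaw": -1}, {"wx": 0, "wy": 0, "wz": 0, "tx": -2.6, "ty": 1.0, "tz": 0, "jaw": -1}, {"wx": 0, "wy": 0, "wz": 0, "tx": 0, "ty": 0, "tz": 2.5, "jaw": -1}, {"wx": 0, "wy": 0, "wz": 0, "tx": 0, "ty": 0, "tz": 2.5, "jaw": -1}, {"wx": 0, "wy": 0, "wz": 0, "tx": 0, "ty": 0, "tz": 1.5, "jaw": -1}, {"wx": 0, "wy": 0, "wz": 0, "tx": 0, "ty": 0, "tz": 0.8, "jaw": -1}, {"wx": 0, "wy": 0, "wz": 0, "tx": 0, "ty": 0, "tz": 0, "jaw": -1}, {"wx": 0, "wy": 0, "wz": 0, "tx": 0, "ty": 0, "tz": 0, "jaw": -1}, {"wx": 0, "wy": 0, "wz": 0, "tx": 0, "ty": 0, "tz": 0, "jaw": -1}, {"wx": 0, "wy": 0, "wz": 0, "tx": 0, "ty": 0, "tz": 0, "jaw": -1}]'

```text
clock: 10.92
tool_pos: [476.3, -22.4, 89.6]
ee_rot: [3.057, 0.722, 0.003]
contact_force: [0.0, -0.3, -0.1]
width: 0.02
gripper_force: 0.0
```

```bash
python3 - <<'E'
from fit import *
np.set_printoptions(precision=1,suppress=True)
im,KT=load('r1');e=blob(im,(348,264),20,0);print(e,onz(KT,e[0],61),tool(onz(KT,e[0],61)),observe()['tool_pos'],observe()['contact_force'],observe()['width'])
E
```

```text
(array([347. , 266.7]), array([  3,   9,  33,  29, 788], dtype=int32)) [474.7 -23.1  61. ] [-1.8 -0.2 28.6] [476.3 -22.4  89.6] [ 0.  -0.3 -0.1] 0.02014640982234817
```

Request:
step_arm --moves '[{"wx": 0, "wy": 0, "wz": 0, "tx": -0.1, "ty": 0, "tz": 0.2, "jaw": -1}, {"wx": 0, "wy": 0, "wz": 0, "tx": 0, "ty": 0, "tz": 0.2, "jaw": -1}, {"wx": 0, "wy": 0, "wz": 0, "tx": 0, "ty": 0, "tz": 0.2, "jaw": -1}, {"wx": 0, "wy": 0, "wz": 0, "tx": 0, "ty": 0, "tz": 0, "jaw": -1}, {"wx": 0, "wy": 0, "wz": 0, "tx": 0, "ty": 0, "tz": 0, "jaw": -1}, {"wx": 0, "wy": 0, "wz": 0, "tx": 0, "ty": 0, "tz": 0, "jaw": -1}]'

```text
clock: 11.42
tool_pos: [474.4, -23.0, 82.7]
ee_rot: [-3.057, -0.722, -0.0]
contact_force: [-1.0, 0.0, 0.0]
width: 0.002
gripper_force: 0.0
```

Request:
step_arm --moves '[{"wx": 0, "wy": 0, "wz": 0, "tx": 0, "ty": 0, "tz": 0.1, "jaw": -1}, {"wx": 0, "wy": 0, "wz": 0, "tx": 0, "ty": 0, "tz": 0.1, "jaw": -1}, {"wx": 0, "wy": 0, "wz": 0, "tx": 0, "ty": 0, "tz": 0, "jaw": -1}, {"wx": 0, "wy": 0, "wz": 0, "tx": 0, "ty": 0, "tz": 0, "jaw": -1}]'

```text
clock: 11.75
tool_pos: [474.4, -23.0, 80.6]
ee_rot: [-3.057, -0.722, 0.0]
contact_force: [0.0, 0.4, 0.9]
width: 0.005
gripper_force: 0.0
```

Request:
step_arm --moves '[{"wx": 0, "wy": 0, "wz": 0, "tx": 0, "ty": 0, "tz": 0.1, "jaw": -1}, {"wx": 0, "wy": 0, "wz": 0, "tx": 0, "ty": 0, "tz": 0.1, "jaw": -1}, {"wx": 0, "wy": 0, "wz": 0, "tx": 0, "ty": 0, "tz": 0, "jaw": -1}, {"wx": 0, "wy": 0, "wz": 0, "tx": 0, "ty": 0, "tz": 0, "jaw": -1}]'

```text
clock: 12.08
tool_pos: [474.5, -23.0, 78.7]
ee_rot: [3.057, 0.722, 0.0]
contact_force: [-0.1, 0.5, 1.0]
width: 0.004
gripper_force: 0.6
```

Request:
step_arm --moves '[{"wx": 0, "wy": 0, "wz": 0, "tx": 0, "ty": 0, "tz": 0.1, "jaw": -1}, {"wx": 0, "wy": 0, "wz": 0, "tx": 0, "ty": 0, "tz": 0, "jaw": -1}, {"wx": 0, "wy": 0, "wz": 0, "tx": 0, "ty": 0, "tz": 0, "jaw": -1}]'

```text
clock: 12.33
tool_pos: [474.5, -23.0, 77.7]
ee_rot: [3.058, 0.722, 0.0]
contact_force: [0.2, 0.0, 1.4]
width: 0.003
gripper_force: 1.0
```

Request:
step_arm --moves '[{"wx": 0, "wy": 0, "wz": 0, "tx": 0, "ty": 0, "tz": 0.1, "jaw": -1}, {"wx": 0, "wy": 0, "wz": 0, "tx": 0, "ty": 0, "tz": 0, "jaw": -1}, {"wx": 0, "wy": 0, "wz": 0, "tx": 0, "ty": 0, "tz": 0, "jaw": -1}]'

```text
clock: 12.58
tool_pos: [474.5, -23.0, 76.7]
ee_rot: [3.057, 0.722, 0.0]
contact_force: [-0.6, 0.7, 3.2]
width: 0.009
gripper_force: 1.5
```

Request:
step_arm --moves '[{"wx": 0, "wy": 0, "wz": 0, "tx": 0, "ty": 0, "tz": 0.1, "jaw": -1}, {"wx": 0, "wy": 0, "wz": 0, "tx": 0, "ty": 0, "tz": 0, "jaw": -1}, {"wx": 0, "wy": 0, "wz": 0, "tx": 0, "ty": 0, "tz": 0, "jaw": -1}]'

```text
clock: 12.83
tool_pos: [474.5, -23.0, 75.7]
ee_rot: [3.057, 0.722, 0.0]
contact_force: [-0.8, -0.4, 3.8]
width: 0.003
gripper_force: 2.0
```

Request:
step_arm --moves '[{"wx": 0, "wy": 0, "wz": 0, "tx": 0, "ty": 0, "tz": 0.1, "jaw": -1}, {"wx": 0, "wy": 0, "wz": 0, "tx": 0, "ty": 0, "tz": 0, "jaw": -1}, {"wx": 0, "wy": 0, "wz": 0, "tx": 0, "ty": 0, "tz": 0, "jaw": -1}]'

```text
clock: 13.08
tool_pos: [474.5, -23.0, 74.7]
ee_rot: [3.057, 0.722, 0.0]
contact_force: [-0.6, 0.3, 4.3]
width: 0.004
gripper_force: 2.5
```

Request:
step_arm --moves '[{"wx": 0, "wy": 0, "wz": 0, "tx": 0, "ty": 0, "tz": 0.07, "jaw": -1}, {"wx": 0, "wy": 0, "wz": 0, "tx": 0, "ty": 0, "tz": 0, "jaw": -1}, {"wx": 0, "wy": 0, "wz": 0, "tx": 0, "ty": 0, "tz": 0, "jaw": -1}]'

```text
clock: 13.33
tool_pos: [474.5, -23.0, 74.1]
ee_rot: [3.057, 0.722, 0.0]
contact_force: [0.5, 0.3, 4.9]
width: 0.005
gripper_force: 2.8
```

Request:
step_arm --moves '[{"wx": 0, "wy": 0, "wz": 0, "tx": 0, "ty": 0, "tz": 0.04, "jaw": -1}, {"wx": 0, "wy": 0, "wz": 0, "tx": 0, "ty": 0, "tz": 0, "jaw": -1}, {"wx": 0, "wy": 0, "wz": 0, "tx": 0, "ty": 0, "tz": 0, "jaw": -1}]'

```text
clock: 13.58
tool_pos: [474.6, -23.0, 73.9]
ee_rot: [3.057, 0.722, 0.0]
contact_force: [-1.3, -0.6, 7.9]
width: 0.006
gripper_force: 4.2
```

The key is bottomed out at about 8 N. Hold for a second, then lift.

Request:
step_arm --moves '[{"wx": 0, "wy": 0, "wz": 0, "tx": 0, "ty": 0, "tz": 0, "jaw": -1}, {"wx": 0, "wy": 0, "wz": 0, "tx": 0, "ty": 0, "tz": 0, "jaw": -1}, {"wx": 0, "wy": 0, "wz": 0, "tx": 0, "ty": 0, "tz": 0, "jaw": -1}, {"wx": 0, "wy": 0, "wz": 0, "tx": 0, "ty": 0, "tz": 0, "jaw": -1}, {"wx": 0, "wy": 0, "wz": 0, "tx": 0, "ty": 0, "tz": 0, "jaw": -1}, {"wx": 0, "wy": 0, "wz": 0, "tx": 0, "ty": 0, "tz": 0, "jaw": -1}, {"wx": 0, "wy": 0, "wz": 0, "tx": 0, "ty": 0, "tz": 0, "jaw": -1}, {"wx": 0, "wy": 0, "wz": 0, "tx": 0, "ty": 0, "tz": 0, "jaw": -1}, {"wx": 0, "wy": 0, "wz": 0, "tx": 0, "ty": 0, "tz": 0, "jaw": -1}, {"wx": 0, "wy": 0, "wz": 0, "tx": 0, "ty": 0, "tz": 0, "jaw": -1}, {"wx": 0, "wy": 0, "wz": 0, "tx": 0, "ty": 0, "tz": 0, "jaw": -1}, {"wx": 0, "wy": 0, "wz": 0, "tx": 0, "ty": 0, "tz": 0, "jaw": -1}]'

```text
clock: 14.58
tool_pos: [474.6, -23.0, 73.9]
ee_rot: [3.057, 0.722, 0.0]
contact_force: [-1.1, 0.4, 8.7]
width: 0.006
gripper_force: 4.2
```

Request:
step_arm --moves '[{"wx": 0, "wy": 0, "wz": 0, "tx": 0, "ty": 0, "tz": -1, "jaw": -1}, {"wx": 0, "wy": 0, "wz": 0, "tx": 0, "ty": 0, "tz": -3, "jaw": -1}, {"wx": 0, "wy": 0, "wz": 0, "tx": 0, "ty": 0, "tz": -4, "jaw": -1}, {"wx": 0, "wy": 0, "wz": 0, "tx": 0, "ty": 0, "tz": -4, "jaw": -1}, {"wx": 0, "wy": 0, "wz": 0, "tx": 0, "ty": 0, "tz": 0, "jaw": -1}]'

```text
clock: 15.0
tool_pos: [478.0, -23.2, 200.2]
ee_rot: [3.054, 0.721, 0.016]
contact_force: [1.5, -0.3, 0.6]
width: 0.003
gripper_force: 0.0
```

```bash
python3 - <<'E'
from fit import *
np.set_printoptions(precision=1,suppress=True)
im,KT=load('w1');hsv=cv2.cvtColor(im,cv2.COLOR_RGB2HSV)
for t in(190,200,210):
    e=blob(im,(333,140),20,t);print(e,onz(KT,e[0],55))
e=ring(im,(333,141),9,20);print(e,onz(KT,e[0],55))
print(tool((447,-338,55)),observe()['tool_pos'])
E
```

```text
(array([333.4, 140.5]), array([  8,  10,  26,  21, 422], dtype=int32)) [ 443.5 -337.7   55. ]
(array([333.5, 140.4]), array([  9,  11,  24,  19, 366], dtype=int32)) [ 443.6 -337.7   55. ]
(array([332.5, 139.5]), array([   0,    0,   40,   40, 1600], dtype=int32)) [ 444.  -336.4   55. ]
(array([333., 141.]), (24.790699005126953, 26.714658737182617), 67) [ 442.8 -337.6   55. ]
[-169.9  266.8  145.1] [478.  -23.2 200.2]
```

Request:
step_arm --moves '[{"wx": 0, "wy": 0, "wz": 0, "tx": -2.5, "ty": 2.95, "tz": 0, "jaw": 0.2}, {"wx": 0, "wy": 0, "wz": 0, "tx": -2.5, "ty": 2.95, "tz": 0, "jaw": 0.2}, {"wx": 0, "wy": 0, "wz": 0, "tx": -2.5, "ty": 2.95, "tz": 0, "jaw": 0.2}, {"wx": 0, "wy": 0, "wz": 0, "tx": -2.5, "ty": 2.95, "tz": 0, "jaw": 0.2}, {"wx": 0, "wy": 0, "wz": 0, "tx": -2.5, "ty": 2.95, "tz": 0.5, "jaw": 0.2}, {"wx": 0, "wy": 0, "wz": 0, "tx": -2.5, "ty": 2.95, "tz": 1, "jaw": 0.2}, {"wx": 0, "wy": 0, "wz": 0, "tx": -2.5, "ty": 2.95, "tz": 1, "jaw": 0.2}, {"wx": 0, "wy": 0, "wz": 0, "tx": -2.5, "ty": 2.95, "tz": 1, "jaw": 0.2}, {"wx": 0, "wy": 0, "wz": 0, "tx": -2.5, "ty": 2.95, "tz": 0, "jaw": 0.2}, {"wx": 0, "wy": 0, "wz": 0, "tx": 0, "ty": 0, "tz": 0, "jaw": 0.2}, {"wx": 0, "wy": 0, "wz": 0, "tx": 0, "ty": 0, "tz": 0, "jaw": 0.2}, {"wx": 0, "wy": 0, "wz": 0, "tx": 0, "ty": 0, "tz": 0, "jaw": 0.2}]'

```text
clock: 16.0
tool_pos: [391.4, -360.3, 158.2]
ee_rot: [-3.056, -0.72, 0.001]
contact_force: [-0.6, -0.2, 0.2]
width: 0.601
gripper_force: 0.0
```

```bash
python3 snap.py k1|head -1; python3 - <<'E'
from fit import *
np.set_printoptions(precision=1,suppress=True)
im,KT=load('k1');w,K1=load('w1');c=proj(KT,(443.4,-337.6,55));print(c)
for t in(190,200,210):
    e=blob(im,c,30,t);print(e,onz(KT,e[0],55))
p=onz(KT,e[0],55)
e=ring(im,e[0],14,30);print(e,onz(KT,e[0],55))
print(meet(ray(KT,e[0]),ray(K1,(333.4,140.6))),tool(onz(KT,e[0],55)),observe()['width'])
E
```

```text
16.0 [ 391.4 -360.3  158.2] 0.02744197965135831 [-0.6 -0.2  0.2]
[326.  136.4]
(array([328. , 138.6]), array([ 14,  15,  35,  37, 923], dtype=int32)) [ 442.6 -339.7   55. ]
(array([327.9, 138.6]), array([ 15,  16,  33,  35, 869], dtype=int32)) [ 442.6 -339.6   55. ]
(array([327.9, 138.7]), array([ 15,  16,  33,  35, 808], dtype=int32)) [ 442.5 -339.6   55. ]
(array([326.5, 138.8]), (34.50478744506836, 37.687591552734375), 76) [ 442.  -338.8   55. ]
(array([ 439.9, -340.4,   26.6]), [0.8, 0.8]) [ 54.3   3.8 103.3] 0.5982134529192284
```

```bash
python3 - <<'E'
from fit import *
np.set_printoptions(precision=1,suppress=True)
_,KT=load('k1');s=pose('scene');t=pose('top')
a=ray(KT,(327.5,138.7));b=ray(s,(163,199.6));c=ray(t,(443.9,245.3))
print(meet(a,b),meet(a,c),meet(b,c),meet(a,b,c))
for p in[(442.3,-339.3,55),(442.3,-339.3,40),(442.3,-339.3,0)]:print(proj(s,p),proj(t,p),proj(KT,p))
E
```

```text
(array([ 442.4, -339.1,   55.1]), [0.2, 0.2]) (array([ 441.2, -339.6,   55.5]), [1.2, 1.2]) (array([ 440.1, -339.7,   53.5]), [0.7, 0.7]) (array([ 441.2, -339.5,   54.3]), [1.1, 0.6, 1.4])
[162.8 199.7] [443.6 244.5] [327.4 138.7]
[164.3 203.9] [442.2 244.3] [327.1 136.4]
[168.  214.7] [438.5 243.7] [326.5 131.4]
```

The three-camera fix confirms a height of about 55 mm at (442,-339). I'll grip only the top 16 mm so the fingers stay above the bowl rim later.

Request:
step_arm --moves '[{"wx": 0, "wy": 0, "wz": 0, "tx": 2.7, "ty": 0.2, "tz": 1, "jaw": 0.2}, {"wx": 0, "wy": 0, "wz": 0, "tx": 2.7, "ty": 0.2, "tz": 1, "jaw": 0.2}, {"wx": 0, "wy": 0, "wz": 0, "tx": 0, "ty": 0, "tz": 2.5, "jaw": 0.2}, {"wx": 0, "wy": 0, "wz": 0, "tx": 0, "ty": 0, "tz": 2.5, "jaw": 0.2}, {"wx": 0, "wy": 0, "wz": 0, "tx": 0, "ty": 0, "tz": 2, "jaw": 0.2}, {"wx": 0, "wy": 0, "wz": 0, "tx": 0, "ty": 0, "tz": 1, "jaw": 0.2}, {"wx": 0, "wy": 0, "wz": 0, "tx": 0, "ty": 0, "tz": 0, "jaw": 0.2}, {"wx": 0, "wy": 0, "wz": 0, "tx": 0, "ty": 0, "tz": 0, "jaw": 0.2}]'

```text
clock: 16.72
tool_pos: [442.3, -339.6, 58.8]
ee_rot: [-3.056, -0.724, 0.001]
contact_force: [0.1, -0.2, 0.4]
width: 0.596
gripper_force: 0.0
```

Request:
step_arm --moves '[{"wx": 0, "wy": 0, "wz": 0, "tx": 0, "ty": 0, "tz": 0, "jaw": -1}, {"wx": 0, "wy": 0, "wz": 0, "tx": 0, "ty": 0, "tz": 0, "jaw": -1}, {"wx": 0, "wy": 0, "wz": 0, "tx": 0, "ty": 0, "tz": 0, "jaw": -1}, {"wx": 0, "wy": 0, "wz": 0, "tx": 0, "ty": 0, "tz": 0, "jaw": -1}, {"wx": 0, "wy": 0, "wz": 0, "tx": 0, "ty": 0, "tz": 0, "jaw": -1}, {"wx": 0, "wy": 0, "wz": 0, "tx": 0, "ty": 0, "tz": 0, "jaw": -1}]' --newtons 12

```text
clock: 17.22
tool_pos: [442.4, -340.9, 59.3]
ee_rot: [3.057, 0.721, 0.001]
contact_force: [0.5, 0.6, 6.9]
width: 0.339
gripper_force: 12.0
```

The block is gripped (29.8 mm). Lift and carry it to the bowl.

Request:
step_arm --moves '[{"wx": 0, "wy": 0, "wz": 0, "tx": 0, "ty": 0, "tz": -1, "jaw": -1}, {"wx": 0, "wy": 0, "wz": 0, "tx": 0, "ty": 0, "tz": -3, "jaw": -1}, {"wx": 0, "wy": 0, "wz": 0, "tx": 0, "ty": 0, "tz": -4, "jaw": -1}, {"wx": 0, "wy": 0, "wz": 0, "tx": 0, "ty": 0, "tz": -4, "jaw": -1}, {"wx": 0, "wy": 0, "wz": 0, "tx": 0, "ty": 0, "tz": -2, "jaw": -1}, {"wx": 0, "wy": 0, "wz": 0, "tx": 0, "ty": 0, "tz": 0, "jaw": -1}]'

```text
clock: 17.72
tool_pos: [444.3, -342.4, 204.2]
ee_rot: [3.05, 0.72, 0.009]
contact_force: [0.8, -0.1, -1.4]
width: 0.333
gripper_force: 11.9
```

Request:
step_arm --moves '[{"wx": 0, "wy": 0, "wz": 0, "tx": 2.55, "ty": -2.65, "tz": 0, "jaw": -1}, {"wx": 0, "wy": 0, "wz": 0, "tx": 2.55, "ty": -2.65, "tz": 0, "jaw": -1}, {"wx": 0, "wy": 0, "wz": 0, "tx": 2.55, "ty": -2.65, "tz": 0, "jaw": -1}, {"wx": 0, "wy": 0, "wz": 0, "tx": 2.55, "ty": -2.65, "tz": 0, "jaw": -1}, {"wx": 0, "wy": 0, "wz": 0, "tx": 2.55, "ty": -2.65, "tz": 0, "jaw": -1}, {"wx": 0, "wy": 0, "wz": 0, "tx": 2.55, "ty": -2.65, "tz": 0, "jaw": -1}, {"wx": 0, "wy": 0, "wz": 0, "tx": 2.55, "ty": -2.65, "tz": 0, "jaw": -1}, {"wx": 0, "wy": 0, "wz": 0, "tx": 2.55, "ty": -2.65, "tz": 0, "jaw": -1}, {"wx": 0, "wy": 0, "wz": 0, "tx": 2.55, "ty": -2.65, "tz": 0, "jaw": -1}, {"wx": 0, "wy": 0, "wz": 0, "tx": 1.9, "ty": -2.0, "tz": 0, "jaw": -1}, {"wx": 0, "wy": 0, "wz": 0, "tx": 0, "ty": 0, "tz": 0, "jaw": -1}, {"wx": 0, "wy": 0, "wz": 0, "tx": 0, "ty": 0, "tz": 0, "jaw": -1}]'

```text
clock: 18.72
tool_pos: [548.1, 3.0, 197.6]
ee_rot: [-3.056, -0.726, 0.003]
contact_force: [-0.2, -0.7, -0.1]
width: 0.333
gripper_force: 11.9
```

```bash
python3 snap.py q1|head -1; python3 - <<'E'
from fit import *
np.set_printoptions(precision=1,suppress=True)
im,KT=load('q1');c=proj(KT,(566,46.5,99));o=observe()
e=ring(im,c,32,50);print(c,e,onz(KT,e[0],99),tool((566,46.4,122)),o['width'],o['gripper_force'],o['contact_force'])
E
```

```text
18.7167 [548.1   3.  197.6] 0.04243851881399593 [-0.2 -0.7 -0.1]
[281.3 165.1] (array([283.5, 162.4]), (81.17459869384766, 84.44331359863281), 94) [568.7  45.9  99. ] [ 36.3 -31.5  75.6] 0.33392173576590944 11.92865054734284 [ 0.5 -0.5 -1. ]
```

Request:
step_arm --moves '[{"wx": 0, "wy": 0, "wz": 0, "tx": 1.8, "ty": -1.55, "tz": 0, "jaw": -1}, {"wx": 0, "wy": 0, "wz": 0, "tx": 1.8, "ty": -1.55, "tz": 0, "jaw": -1}, {"wx": 0, "wy": 0, "wz": 0, "tx": 0, "ty": 0, "tz": 1, "jaw": -1}, {"wx": 0, "wy": 0, "wz": 0, "tx": 0, "ty": 0, "tz": 1, "jaw": -1}, {"wx": 0, "wy": 0, "wz": 0, "tx": 0, "ty": 0, "tz": 1, "jaw": -1}, {"wx": 0, "wy": 0, "wz": 0, "tx": 0, "ty": 0, "tz": 0, "jaw": -1}, {"wx": 0, "wy": 0, "wz": 0, "tx": 0, "ty": 0, "tz": 0, "jaw": -1}, {"wx": 0, "wy": 0, "wz": 0, "tx": 0, "ty": 0, "tz": 0, "jaw": -1}]'

```text
clock: 19.43
tool_pos: [566.7, 44.8, 168.4]
ee_rot: [-3.058, -0.72, 0.001]
contact_force: [0.2, -0.4, -1.0]
width: 0.335
gripper_force: 11.9
```

```bash
python3 - <<'E'
from fit import *
np.set_printoptions(precision=1,suppress=True)
o=observe();KT=pose('wrist',o);im=camera('wrist');c=proj(KT,(566,46.4,99))
e=ring(im,c,40,62);print(c,e,onz(KT,e[0],99),o['tool_pos'],tool((566,46.4,122)))
E
```

```text
[319.6 223.4] (array([320.2, 228.3]), (94.59754943847656, 111.99984741210938), 62) [562.8  44.3  99. ] [566.7  44.8 168.4] [-0.3 -1.7 46.7]
```

Request:
step_arm --moves '[{"wx": 0, "wy": 0, "wz": 0, "tx": 0, "ty": -0.15, "tz": 0.8, "jaw": -1}, {"wx": 0, "wy": 0, "wz": 0, "tx": 0, "ty": 0, "tz": 1, "jaw": -1}, {"wx": 0, "wy": 0, "wz": 0, "tx": 0, "ty": 0, "tz": 1, "jaw": -1}, {"wx": 0, "wy": 0, "wz": 0, "tx": 0, "ty": 0, "tz": 0.7, "jaw": -1}, {"wx": 0, "wy": 0, "wz": 0, "tx": 0, "ty": 0, "tz": 0.4, "jaw": -1}, {"wx": 0, "wy": 0, "wz": 0, "tx": 0, "ty": 0, "tz": 0.2, "jaw": -1}, {"wx": 0, "wy": 0, "wz": 0, "tx": 0, "ty": 0, "tz": 0, "jaw": -1}, {"wx": 0, "wy": 0, "wz": 0, "tx": 0, "ty": 0, "tz": 0, "jaw": -1}, {"wx": 0, "wy": 0, "wz": 0, "tx": 0, "ty": 0, "tz": 0, "jaw": -1}]'

```text
clock: 20.23
tool_pos: [566.6, 47.1, 127.9]
ee_rot: [3.057, 0.722, 0.001]
contact_force: [-0.1, 0.0, -0.1]
width: 0.338
gripper_force: 11.9
```

Request:
step_arm --moves '[{"wx": 0, "wy": 0, "wz": 0, "tx": 0, "ty": 0, "tz": 0.1, "jaw": -1}, {"wx": 0, "wy": 0, "wz": 0, "tx": 0, "ty": 0, "tz": 0.1, "jaw": -1}, {"wx": 0, "wy": 0, "wz": 0, "tx": 0, "ty": 0, "tz": 0, "jaw": -1}, {"wx": 0, "wy": 0, "wz": 0, "tx": 0, "ty": 0, "tz": 0, "jaw": -1}, {"wx": 0, "wy": 0, "wz": 0, "tx": 0, "ty": 0, "tz": 0, "jaw": -1}]'

```text
clock: 20.65
tool_pos: [566.3, 47.0, 125.6]
ee_rot: [3.057, 0.722, 0.0]
contact_force: [0.0, 0.1, -1.2]
width: 0.339
gripper_force: 11.9
```

Request:
step_arm --moves '[{"wx": 0, "wy": 0, "wz": 0, "tx": 0, "ty": 0, "tz": 0.1, "jaw": -1}, {"wx": 0, "wy": 0, "wz": 0, "tx": 0, "ty": 0, "tz": 0.1, "jaw": -1}, {"wx": 0, "wy": 0, "wz": 0, "tx": 0, "ty": 0, "tz": 0, "jaw": -1}, {"wx": 0, "wy": 0, "wz": 0, "tx": 0, "ty": 0, "tz": 0, "jaw": -1}, {"wx": 0, "wy": 0, "wz": 0, "tx": 0, "ty": 0, "tz": 0, "jaw": -1}]'

```text
clock: 21.07
tool_pos: [566.3, 47.0, 123.6]
ee_rot: [-3.057, -0.722, 0.0]
contact_force: [-0.5, 0.1, -0.9]
width: 0.332
gripper_force: 11.9
```

Request:
step_arm --moves '[{"wx": 0, "wy": 0, "wz": 0, "tx": 0, "ty": 0, "tz": 0.1, "jaw": -1}, {"wx": 0, "wy": 0, "wz": 0, "tx": 0, "ty": 0, "tz": 0, "jaw": -1}, {"wx": 0, "wy": 0, "wz": 0, "tx": 0, "ty": 0, "tz": 0, "jaw": -1}, {"wx": 0, "wy": 0, "wz": 0, "tx": 0, "ty": 0, "tz": 0, "jaw": -1}]'

```text
clock: 21.4
tool_pos: [566.3, 47.0, 122.6]
ee_rot: [-3.057, -0.722, 0.0]
contact_force: [0.0, -0.4, -0.5]
width: 0.336
gripper_force: 11.9
```

Request:
step_arm --moves '[{"wx": 0, "wy": 0, "wz": 0, "tx": 0, "ty": 0, "tz": 0.1, "jaw": -1}, {"wx": 0, "wy": 0, "wz": 0, "tx": 0, "ty": 0, "tz": 0, "jaw": -1}, {"wx": 0, "wy": 0, "wz": 0, "tx": 0, "ty": 0, "tz": 0, "jaw": -1}, {"wx": 0, "wy": 0, "wz": 0, "tx": 0, "ty": 0, "tz": 0, "jaw": -1}]'

```text
clock: 21.73
tool_pos: [566.4, 47.1, 121.7]
ee_rot: [-3.057, -0.722, -0.0]
contact_force: [0.2, -0.4, 0.9]
width: 0.339
gripper_force: 11.9
```

Request:
step_arm --moves '[{"wx": 0, "wy": 0, "wz": 0, "tx": 0, "ty": 0, "tz": 0.06, "jaw": -1}, {"wx": 0, "wy": 0, "wz": 0, "tx": 0, "ty": 0, "tz": 0, "jaw": -1}, {"wx": 0, "wy": 0, "wz": 0, "tx": 0, "ty": 0, "tz": 0, "jaw": -1}, {"wx": 0, "wy": 0, "wz": 0, "tx": 0, "ty": 0, "tz": 0, "jaw": -1}]'

```text
clock: 22.07
tool_pos: [566.5, 47.0, 121.1]
ee_rot: [3.057, 0.722, 0.001]
contact_force: [-1.1, -0.3, 2.1]
width: 0.338
gripper_force: 12.0
```

The block rests on the bowl floor with about 2.5 N. Release and retreat.

Request:
step_arm --moves '[{"wx": 0, "wy": 0, "wz": 0, "tx": 0, "ty": 0, "tz": 0, "jaw": -0.2}, {"wx": 0, "wy": 0, "wz": 0, "tx": 0, "ty": 0, "tz": 0, "jaw": 0}, {"wx": 0, "wy": 0, "wz": 0, "tx": 0, "ty": 0, "tz": 0, "jaw": 0.3}, {"wx": 0, "wy": 0, "wz": 0, "tx": 0, "ty": 0, "tz": 0, "jaw": 0.3}, {"wx": 0, "wy": 0, "wz": 0, "tx": 0, "ty": 0, "tz": -1, "jaw": 0.3}, {"wx": 0, "wy": 0, "wz": 0, "tx": 0, "ty": 0, "tz": -2, "jaw": 0.3}, {"wx": 0, "wy": 0, "wz": 0, "tx": 0, "ty": 0, "tz": -3, "jaw": 0.3}, {"wx": 0, "wy": 0, "wz": 0, "tx": -3, "ty": 0, "tz": -2, "jaw": 0.3}, {"wx": 0, "wy": 0, "wz": 0, "tx": -3, "ty": 0, "tz": 0, "jaw": 0.3}, {"wx": 0, "wy": 0, "wz": 0, "tx": 0, "ty": 0, "tz": 0, "jaw": 0.3}, {"wx": 0, "wy": 0, "wz": 0, "tx": 0, "ty": 0, "tz": 0, "jaw": 0.3}, {"wx": 0, "wy": 0, "wz": 0, "tx": 0, "ty": 0, "tz": 0, "jaw": 0.3}]'

```text
clock: 23.07
tool_pos: [513.4, 20.2, 201.6]
ee_rot: [3.057, 0.721, 0.002]
contact_force: [0.1, 0.0, -0.4]
width: 0.654
gripper_force: 0.0
```

```bash
python3 snap.py f1|head -1; python3 - <<'E'
from fit import *
np.set_printoptions(precision=1,suppress=True)
im,KT=load('f1')
e=ring(im,proj(KT,(566,46.5,99)),34,52);print('rim',e,onz(KT,e[0],99))
c=proj(KT,(566.2,46.8,117));e=ring(im,c,14,30);b=blob(im,c,30,190);print('block top',c,e,onz(KT,e[0],117),b,onz(KT,b[0],117))
im0,_=load('r1')
E
```

```text
23.0667 [513.4  20.2 201.6] 0.0230682681810963 [ 0.1  0.  -0.4]
rim (array([322. , 133.9]), (79.49491119384766, 80.98129272460938), 117) [565.8  46.4  99. ]
block top [321.7 136. ] (array([320.9, 133.5]), (40.59123229980469, 47.535099029541016), 83) [567.5  48.1 117. ] (array([320.5, 133.8]), array([   9,    5,   44,   45, 1304], dtype=int32)) [567.1  48.2 117. ]
```

The bowl rim is still at (566,46). The block top is centred within 2 mm of it and upright, so I'm handing in.

```bash
python3 -c "
from rig import *
print(hand_in())"
```

```text
the job is handed in; nothing more can be done
None
```

The job is handed in at about 23 s of the 72 s allowed: bowl seated in the recess, tare held fully down for just over a second (about 8 N), and the largest block set gently upright in the bowl; the judge's verdict was not shown.

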